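# Nest three acrylic display hoods against the packing stop

### The arm

A 7-joint arm with a two-finger parallel gripper is mounted at the origin on the work surface. World frame = base frame: x ahead of the robot, y to its left, z up, the work surface at z = 0. Lengths are in m, angles in rad, forces in N, time in s.
With the tool pointing down it reaches from about 0.4 to 0.875 m from the base axis. Payload 19.3 kg.
Tool frame: the origin (TCP) lies at the very end of the fingers, on their centre line; the grasp point (between the pads) lies bot.pinch_z behind it (bot.pinch_z is the distance from the TCP to the grasp point, in m); z points along the fingers, y is the line along which they close (so a half turn about z gives the same grasp; the last joint's range is limited). The gripper opens to 85 mm and grips with 20 to 120 N. Pads are 22 mm wide; open, the fingers measure 114 mm over their backs; the gripper's body (76 mm by 85 mm) begins 54 mm behind the grasp point. The pads swing forward as they close: fully open they stand 13 mm farther back than shut.
Start: joints at [-1.274, 0.521, -0.036, 1.599, 0.021, 1.021, -0.113], TCP at [0.224, 0.583, 0.231] pointing down, gripper open.
Joint ranges: [-2.91, 2.91], [-0.3, 2.13], [-1.5, 1.42], [0.17, 2.43], [-1.26, 4.41], [0.16, 1.93], [-2.52, 2.52]. Speed limits (rad/s): [1.89, 1.89, 2.39, 2.39, 3.01, 3.01, 3.01].

### API

Orientations are given as [roll, pitch, yaw] about the fixed x, y, z axes, in that order (R = Rz(yaw) Ry(pitch) Rx(roll)).
In Python, from workcell import bot, grab_frame, ticket gives the robot as it stands.
- The arm moves only by the tool arm_command, never from a script. Its argument "commands" is a list of rows, each a list of 3 entries, a list of its own where there are three numbers: the shift along the world's x, y, z in mm, then the turn about the world's z in rad, then the gripper command: -1 is fully open, 1 is shut, values between are in proportion. In form: [[[tx, ty, tz], roll, fingers], ...]. A call has 1 to 20 rows; each row shifts and turns the commanded pose from where the row before left it; what a row does not reach is not made up. A row lasts 1/10 s, in which the tool goes at most 50 mm and 8.59 degrees, less where a joint would pass 70% of its speed; a pose out of reach is approached as far as the arm can. A call with a gripper value outside its range is refused whole. The fingers move at their own pace and stop on an object; "newtons" is the grip in N (left out, the last holds). Time passes only in rows, so rows that do not move let the fingers close. It gives the time, the measured TCP pose, the force, the opening and the grip force at its end, in the units of the state.
- bot.observe(): the state, without advancing time (a new reading comes with each control period).
- grab_frame(name): name is "scene" or "top"; returns a dict with "image" (420x560x3 uint8, red, green, blue), "vertical_fov" (degrees; the focal length in pixels is half the picture's height over the tangent of half this angle, whatever the lens; pixels are square), "cx", "cy" (the principal point, pixels), "R" (3x3) and "t" (3): a world point X has camera coordinates R X + t. Camera axes: x right, y down, z forward; pixel columns grow to the right and rows downward; lengths in m; the calibration is good to about 2 mm. A picture is of the moment at which its call begins. There is no depth.
- ticket.job_done(): hands the job in; it is judged then, once.
The state is a dict: "clock": time; "qpos": joint angles; "qd": joint speeds; "joint_efforts": joint torques, N m; "position": TCP position; "tool_rot": TCP orientation; "force": force on the tool from outside, world axes, zero at the start; "moment": the same for the moment, N m; "grip_width": finger opening in m; "finger_force": force on a finger pad.
Only numpy, scipy, OpenCV 4.12 (cv2) and the standard library are available. Lean on these libraries where they do the work, as an engineer would, in place of code of your own. Each camera call takes 0.05 s, during which the arm holds its last target. There are 200 camera calls.

### The job

Nest the three finished display hoods for packing: slide the amber one over the white one and the blue one over the amber one, so that all three stand flat on the bench, one inside another, each pushed fully home with its open front square up against the aluminium stop. Don't tip the hoods up, and leave everything else on the bench where it is.

Things in the scene. Friction and masses are not known exactly. Their poses are not given: they have to be found in the camera images.
- stop: the packing stop: an aluminium angle screwed to the bench, 250 mm long (along its x), 30 mm high, 4 mm thick upright leg. Origin at bench level, in the middle of the front face that the hoods are pushed against; its +y axis points away from the hoods, through the face. The three hoods belong on its -y side. It does not move
- small_hood: small display hood, white: loose open-fronted box without a floor, of 5 mm sheet (top, back, two sides), 96 wide (x) x 120 deep (y) x 58 mm high. Origin at bench level, centre of its footprint. +y points out of the open front; the flat back panel is at y = -60 mm. Its open front already stands within 5 mm of the stop, nearly square to it. About 0.19 kg.
- middle_hood: middle display hood, amber-orange: loose open-fronted box without a floor, of 5 mm sheet (top, back, two sides), 120 wide (x) x 126 deep (y) x 70 mm high. Origin at bench level, centre of its footprint. +y points out of the open front; the flat back panel is at y = -63 mm. Inside 110 x 121 x 65 mm: 7 mm to spare each side over the small hood. About 0.25 kg; friction on the bench about 0.6.
- large_hood: large display hood, blue: loose open-fronted box without a floor, of 5 mm sheet (top, back, two sides), 146 wide (x) x 132 deep (y) x 82 mm high. Origin at bench level, centre of its footprint. +y points out of the open front; the flat back panel is at y = -66 mm. Inside 136 x 127 x 77 mm: 8 mm to spare each side over the middle hood. About 0.32 kg; friction on the bench about 0.6.
- cement_bottle: squeeze bottle of acrylic cement, clear with a red cap and paper label, 52 mm diameter, 110 mm tall, standing near the stop on the side away from the robot; origin at the centre of its foot. Not to be disturbed
- spray_can: steel spray can with a yellow label, 66 mm diameter, 190 mm tall; origin at the centre of its foot. Not to be disturbed
- tape_roll: roll of beige masking tape lying flat, 84 mm outer diameter, 25 mm tall; origin at the centre of its underside. Not to be disturbed
- brush: flat brush lying on the bench behind the stop, about 170 mm long; origin at the middle of its underside. Not to be disturbed
- try_square: try square lying flat: dark wooden stock 60 x 18 x 16 mm (along its x, origin under the stock's centre) and steel blade 150 mm long. Not to be disturbed
- offcuts: small pile of three coloured acrylic offcuts, about 90 x 70 x 28 mm; origin at the centre of its underside. Not to be disturbed
Not all that is in view belongs to the job. Several things look just like the middle_hood: the one meant starts farthest to the robot's left.

How it is judged:
By the outcome, as a careful person would: the job done as asked, in the order asked, and still so for the second after the job is handed in, with the robot touching nothing.
It also fails if it takes over 72 s, if anything falls off the work surface, if the arm or the gripper's body presses on something with over 40 N, if the wrist force passes 120 N, or if a joint passes its speed limit or range.

## Working session

There is one attempt and no reset: what is moved stays moved. The work goes in short steps, Python scripts to look and compute and a tool call to move; the robot and the scene stay as the last step left them, time stands still between calls to the robot, and variables do not carry over. Pictures are saved under pics/ and viewed, at most 10 in all, crops included, and the job is handed in when it is done.

Besides the shell and the picture viewer there is one more tool, called after "Call:" as name(argument=value, ...), one argument or row to a line, values as JSON. arm_command: Moves the arm, as the interface text tells. Its arguments: {"type":"object","properties":{"commands":{"type":"array"},"newtons":{"type":"number"}},"required":["commands"]}

```bash
mkdir -p pics; cat > h.py <<'E'
import numpy as np, cv2
from workcell import bot, grab_frame, ticket
def get(n,save=None):
    f=grab_frame(n)
    if save: cv2.imwrite('pics/'+save,cv2.cvtColor(f['image'],cv2.COLOR_RGB2BGR))
    return f
def ray(f,u,v,z):
    im=f['image'];F=im.shape[0]/2/np.tan(np.radians(f['vertical_fov'])/2)
    R=np.array(f['R']);t=np.array(f['t']);c=-R.T@t
    d=R.T@np.array([(u-f['cx'])/F,(v-f['cy'])/F,1]);return c+d*(z-c[2])/d[2]
E
python3 -c "
from h import *
for n in('scene','top'):
    f=get(n,n+'1.png');print(n,f['vertical_fov'],f['cx'],f['cy'],-np.array(f['R']).T@f['t'],np.round(f['R'],3).tolist())
o=bot.observe();print(o,bot.pinch_z)
"
```

```text
scene 57.4196970240176 283.15200634550934 213.8996143220697 [ 1.34865479 -0.56266439  0.72798596] [[0.53, 0.848, 0.001], [0.477, -0.297, -0.827], [-0.701, 0.439, -0.562]]
top 43.24896274705784 280.7081687461535 209.80182127478182 [ 0.2425264  -0.01043517  1.37320478] [[0.012, -1.0, 0.003], [-0.986, -0.013, -0.169], [0.169, -0.001, -0.986]]
{'clock': 0.1, 'qpos': array([-1.27422834,  0.52193043, -0.03630563,  1.59989126,  0.02119893,
        1.02109876, -0.1127995 ]), 'qd': array([ 0.00047833, -0.00139063,  0.00065406, -0.00019222,  0.00205891,
       -0.00108479, -0.00165089]), 'joint_efforts': array([ 3.57384968e-03, -9.28484201e+01,  1.98390864e+00, -3.70529473e+01,
        1.80785952e-02,  5.30429534e-03, -1.38467881e-04]), 'position': array([0.22406938, 0.58316554, 0.23081987]), 'tool_rot': array([-3.14065262e+00,  7.40796116e-05,  2.77479369e+00]), 'force': array([-0.18849233,  0.26456052,  0.21671363]), 'moment': array([ 0.03673085, -0.01457183, -0.01389953]), 'finger_force': 0.0, 'grip_width': 0.0855529830314059} 0.0187
```

View pics/top1.png

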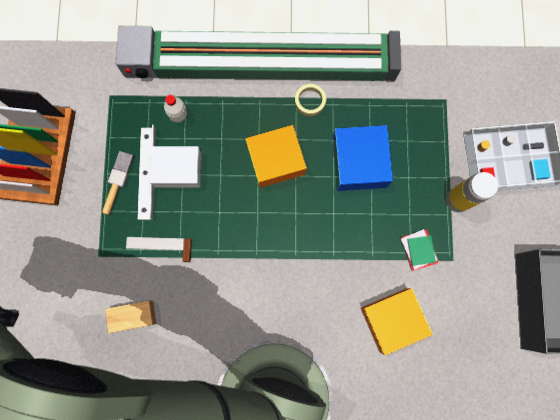

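View pics/scene1.png

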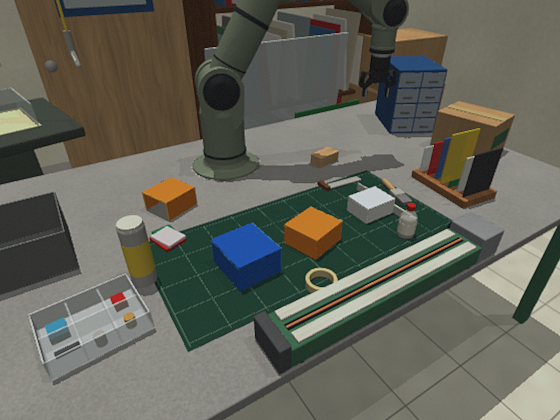

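The top view shows two amber hoods, at px (276,156) and (397,321). Image left is world +y, the robot's left, so the one meant is (276,156). White is at (175,167), blue at (363,157), and the stop's upright is near column 150. Next I'll confirm the amber hood in a crop and measure.

```bash
python3 -c "
from h import *
f=get('top');g=get('scene');im=f['image']
a=cv2.resize(im[85:270,100:460],None,fx=2.2,fy=2.2,interpolation=3)
b=cv2.resize(g['image'][160:300,190:450],None,fx=2.2,fy=2.2,interpolation=3)
a=a[:,:790];c=np.zeros((600,800,3),np.uint8)
s=cv2.resize(im[115:200,235:405],None,fx=4,fy=4,interpolation=3)[:300]
c[:300,:680]=s; c[300:600,:572]=b[:300]
cv2.imwrite('pics/crop1.png',c[:,:,::-1])
hsv=cv2.cvtColor(im,cv2.COLOR_RGB2HSV)
def rep(name,m,z):
    n,l,st,ce=cv2.connectedComponentsWithStats(m.astype(np.uint8))
    for i in range(1,n):
        if st[i,4]<150: continue
        cn=max(cv2.findContours((l==i).astype(np.uint8),0,1)[0],key=cv2.contourArea)
        P=np.array([ray(f,u,v,z)[:2] for u,v in cn[:,0]]).astype(np.float32)
        r=cv2.minAreaRect(P*1000);print(name,ce[i].round(),st[i,4],'c',np.round(r[0],1),'size',np.round(r[1],1),'ang',round(r[2],1))
h,s,v=hsv[...,0],hsv[...,1],hsv[...,2]
for p in [(276,156),(276,180),(397,321),(363,150),(363,183),(175,160),(175,184),(147,180),(150,150),(143,210)]: print(p,hsv[p[1],p[0]])
rep('amber',(h>10)&(h<25)&(s>180)&(v>200),.07)
rep('blue',(h>100)&(h<125)&(s>150)&(v>185),.082)
w=(s<40)&(v>150)
w[:, :135]=0;w[:,215:]=0;w[:125]=0;w[225:]=0
rep('white',w&(v>215),.058)
rep('whitemask',w,.03)
"
```

```text
(276, 156) [ 20 222 239]
(276, 180) [ 12 228 121]
(397, 321) [ 22 197 241]
(363, 150) [108 218 241]
(363, 183) [111 213 141]
(175, 160) [111   7 248]
(175, 184) [  0   0 107]
(147, 180) [100   3 245]
(150, 150) [100   3 245]
(143, 210) [114  17  74]
amber [275. 153.] 2238 c [612.7   3.4] size [119.3 125.3] ang 17.4
amber [397. 321.] 2593 c [ 198.  -297.3] size [118.5 125.3] ang 23.3
blue [363. 154.] 2911 c [ 609.  -218.2] size [145.6 131.6] ang 4.5
white [163. 168.] 2670 c [565.4 276.5] size [243.5 146.7] ang 1.2
whitemask [163. 168.] 2877 c [571.1 281.8] size [251.3 153.3] ang 1.3
```

View pics/crop1.png

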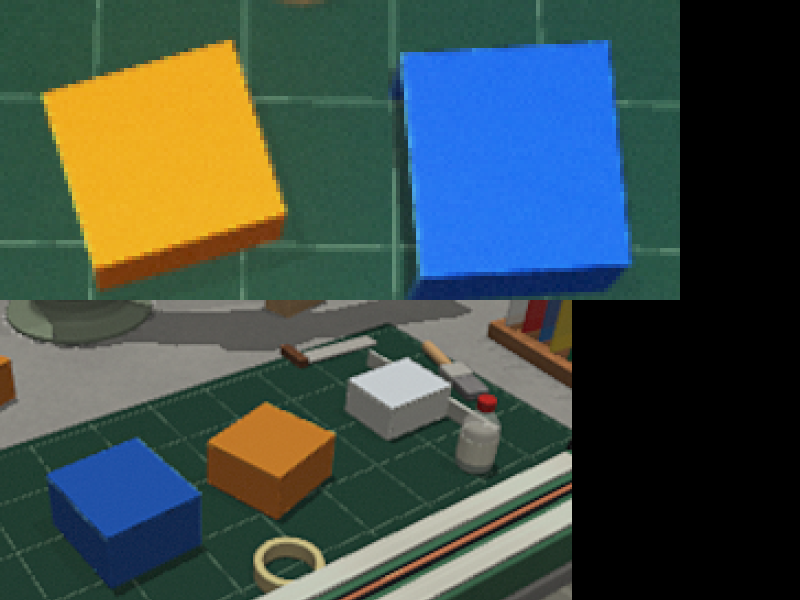

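The crop confirms the amber hood at (276,156). It measures 119×125 mm at yaw 17.4°, with closed walls toward −y and ±x, so its front faces the stop. Next I'll enlarge the white hood and stop.

```bash
python3 -c "
from h import *
f=get('top');im=f['image']
cv2.imwrite('pics/crop2.png',cv2.resize(im[85:225,125:215],None,fx=4,fy=4,interpolation=0)[:,:,::-1])
for r in (135,142,160,170,200,210): print(r,im[r,138:170].mean(1).round().astype(int).tolist(), im[r,190:208].mean(1).round().astype(int).tolist())
for c in (160,175,190): print(c,im[140:152,c].mean(1).round().astype(int).tolist(),im[178:196,c].mean(1).round().astype(int).tolist())
"
```

```text
135 [57, 58, 117, 236, 244, 233, 159, 83, 68, 85, 134, 235, 243, 238, 242, 142, 78, 69, 53, 45, 52, 56, 56, 58, 61, 58, 57, 56, 63, 59, 58, 60] [60, 62, 63, 57, 57, 62, 62, 59, 59, 59, 63, 62, 63, 66, 61, 65, 61, 58]
142 [58, 58, 195, 240, 243, 243, 243, 243, 244, 244, 244, 243, 243, 241, 233, 135, 78, 59, 53, 52, 52, 57, 57, 56, 59, 59, 56, 58, 61, 58, 60, 59] [61, 60, 61, 62, 62, 63, 63, 66, 61, 63, 63, 60, 58, 58, 64, 62, 61, 63]
160 [58, 95, 233, 242, 243, 243, 242, 243, 244, 243, 243, 243, 236, 242, 244, 244, 244, 245, 245, 244, 244, 244, 244, 244, 244, 244, 244, 244, 244, 244, 245, 244] [243, 244, 244, 243, 244, 243, 244, 190, 112, 94, 81, 62, 52, 60, 57, 58, 59, 65]
170 [58, 194, 239, 243, 243, 221, 184, 173, 205, 240, 243, 243, 244, 244, 244, 245, 244, 244, 244, 245, 245, 244, 244, 245, 244, 244, 244, 245, 245, 244, 244, 244] [244, 243, 244, 244, 243, 244, 243, 153, 92, 91, 69, 56, 57, 60, 61, 57, 60, 64]
200 [195, 241, 244, 244, 244, 243, 244, 244, 244, 244, 244, 241, 243, 151, 79, 64, 58, 51, 54, 64, 63, 61, 60, 62, 65, 62, 62, 62, 63, 64, 63, 62] [66, 64, 68, 66, 67, 66, 68, 66, 67, 68, 71, 66, 64, 67, 67, 65, 68, 70]
210 [234, 244, 244, 174, 103, 72, 94, 100, 117, 235, 244, 244, 215, 117, 81, 58, 57, 57, 59, 63, 62, 66, 68, 63, 64, 65, 68, 63, 67, 66, 67, 62] [66, 68, 66, 69, 68, 68, 69, 67, 69, 68, 63, 68, 68, 65, 67, 68, 69, 69]
160 [60, 57, 57, 58, 61, 57, 186, 239, 244, 245, 244, 244] [244, 244, 245, 244, 237, 153, 107, 118, 115, 87, 57, 55, 57, 65, 63, 63, 59, 61]
175 [60, 61, 60, 62, 62, 59, 187, 239, 244, 244, 244, 244] [245, 244, 245, 244, 238, 159, 109, 118, 113, 84, 60, 56, 57, 63, 62, 62, 63, 66]
190 [62, 61, 61, 60, 64, 62, 188, 239, 243, 243, 244, 243] [244, 244, 244, 243, 237, 159, 109, 116, 114, 88, 62, 56, 60, 65, 68, 67, 65, 65]
```

View pics/crop2.png

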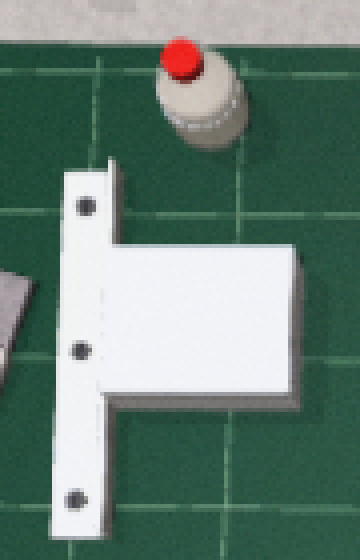

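The stop runs from px (153,135) to (151,210). The white hood's top spans columns 151–197 and rows 146–185, with its back edge at column 197. The bottle foot is around (185,118).

```bash
python3 -c "
from h import *
f=get('top')
P=lambda u,v,z:(ray(f,u,v,z)[:2]*1000).round(1)
print('stop',[P(*p,.03) for p in((153,135),(152.9,142),(151,200),(150.5,210))])
print('stop ends',P(152,125.5,.03),P(150,218,.03))
print('white back',P(197,160,.058),P(196.7,170,.058),'x+',P(160,145.7,.058),P(190,145.7,.058),'x-',P(160,185,.058),P(190,185,.058))
print('bottle foot',P(183,121,0),'tape',P(310,113,0),P(310,99,.025),P(326,99,.025),'square',P(187,237,.016),P(187,261,0))
hsv=cv2.cvtColor(f['image'],cv2.COLOR_RGB2HSV);h,s,v=cv2.split(hsv)
"
```

```text
stop [array([668.3, 326.6]), array([649.2, 325.9]), array([494.1, 322.5]), array([467.9, 322.4])]
stop ends [694.3 330.6] [447.1 322.5]
white back [594.5 203.6] [568.2 203.3] x+ [631.1 300.1] [632.1 223. ] x- [527.8 294.8] [528.8 218.8]
bottle foot [718.3 255.1] tape [745.7 -88.5] [775.8 -87. ] [ 776.4 -129.8] square [401.  228.1] [340.5 228.3]
```

```bash
python3 -c "
from h import *
g=get('scene');f=get('top')
im=g['image']
cv2.imwrite('pics/crop3.png',cv2.resize(im[175:250,335:425],None,fx=8,fy=8,interpolation=0)[:,:,::-1])
print(set(f)-{'image'},f['image'].shape)
P=lambda c,u,v,z:(ray(c,u,v,z)[:2]*1000).round(1)
for p in ((375.5,186.4),(394.5,200),(368,211),(347,198.6)): print(P(g,*p,.058))
# amber top corners in top view from crop (x4, offset 235,115)
for u,v in((232,41),(43,93),(95,268),(286,213)): print('a',P(f,235+u/4-.4,115+v/4-.4,.07))
"
```

```text
{'R', 't', 'vertical_fov', 'cx', 'cy'} (420, 560, 3)
[537.4 324.4]
[636.6 315.2]
[639.5 196.5]
[547.3 188.2]
a [687.6 -40. ]
a [651.3  80.5]
a [537.3  45. ]
a [574.5 -75.1]
```

View pics/crop3.png

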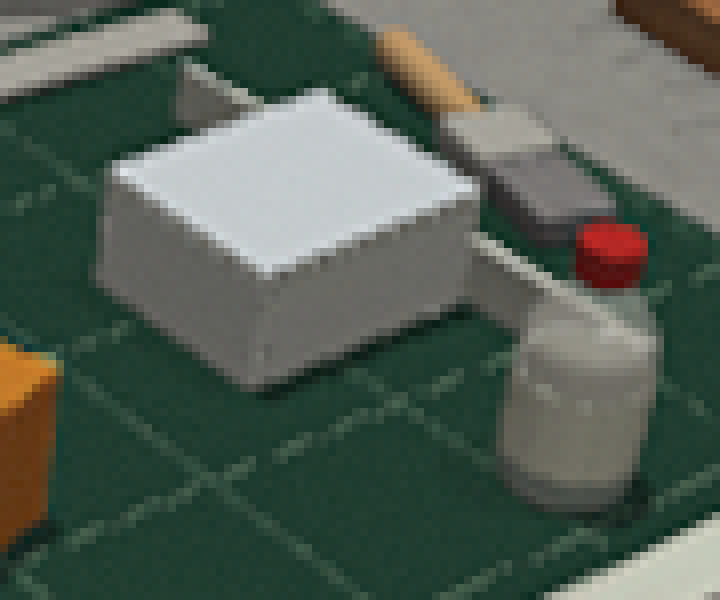

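Correction: the white hood's lower edge is at row 182.85, because I miscounted the index. That makes its width about 97 mm, its centre x ≈ 582.5 and its yaw ≈ 0.8°. The stop is at yaw ≈ 1.2°, with its face at y ≈ 324.5.

The plan is to push each back panel with the open fingers as a two-point pusher.

Call:
arm_command(
  commands=[
    [[20.7,-33,0],-0.045,-1],
    [[20.7,-33,0],-0.045,-1],
    [[20.7,-33,0],-0.045,-1],
    [[20.7,-33,0],-0.045,-1],
    [[20.7,-33,0],-0.045,-1],
    [[20.7,-33,0],-0.045,-1],
    [[20.7,-33,0],-0.045,-1],
    [[20.7,-33,0],-0.045,-1],
    [[20.7,-33,0],-0.045,-1],
    [[20.7,-33,0],-0.045,-1],
    [[20.7,-33,0],-0.045,-1],
    [[20.7,-33,0],-0.045,-1],
    [[20.7,-33,0],-0.045,-1],
    [[20.7,-33,0],-0.045,-1],
    [[20.7,-33,0],-0.045,-1],
    [[20.7,-33,0],-0.045,-1],
    [[20.7,-33,0],-0.045,-1],
    [[20.7,-33,0],-0.045,-1],
    [[20.7,-33,0],-0.045,-1],
    [[20.7,-33,0],-0.045,-1],
  ],
)

```text
clock: 2.4
position: [0.6389, -0.0779, 0.2313]
tool_rot: [3.141, -0.0, 1.873]
force: [-0.0, 1.2, 0.4]
grip_width: 0.0853
finger_force: 0.0
```

Call:
arm_command(
  commands=[
    [[0,0,-25],0,-1],
    [[0,0,-25],0,-1],
    [[0,0,-25],0,-1],
    [[0,0,-25],0,-1],
    [[0,0,-25],0,-1],
    [[0,0,-25],0,-1],
    [[0,0,-25],0,-1],
    [[0,0,-20],0,-1],
    [[0,0,-14],0,-1],
    [[0,0,0],0,-1],
  ],
)

```text
clock: 3.4
position: [0.6372, -0.0765, 0.0207]
tool_rot: [-3.139, -0.001, 1.875]
force: [-0.3, 0.1, 0.1]
grip_width: 0.0852
finger_force: 0.0
```

```bash
python3 -c "
from h import *
f=get('top');g=get('scene')
c=np.zeros((600,800,3),np.uint8)
c[:300,:720]=cv2.resize(f['image'][110:210,220:460],None,fx=3,fy=3,interpolation=3)
c[300:,:720]=cv2.resize(g['image'][180:280,190:430],None,fx=3,fy=3,interpolation=3)
cv2.imwrite('pics/p4.png',c[:,:,::-1])
"
```

```text
(no output)
```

View pics/p4.png

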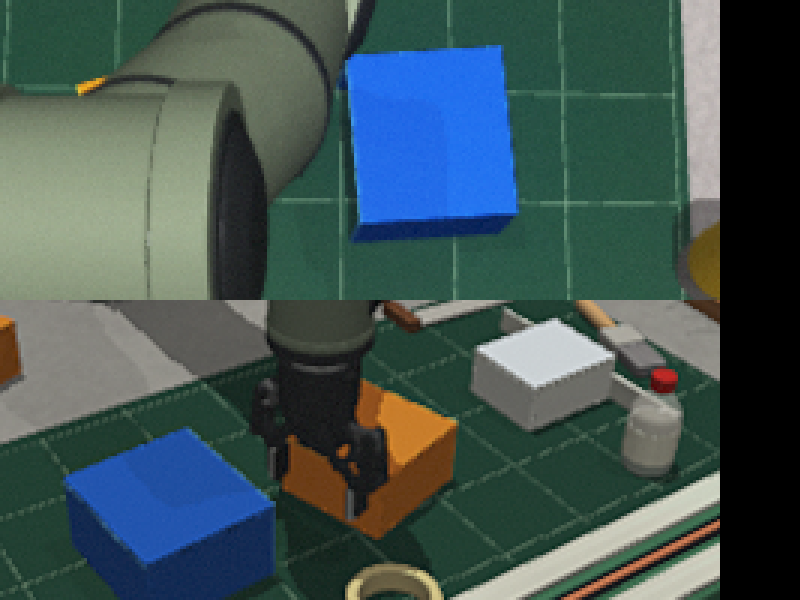

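The gripper is behind the amber hood with fingers astride its back and nothing disturbed. Next I'll push and square it up.

Call:
arm_command(
  commands=[
    [[-2.4,7.9,0],0,-1],
    [[-2.4,7.9,0],0,-1],
    [[-2.4,7.9,0],0,-1],
    [[-2.4,7.9,0],0,-1],
    [[-2.4,7.9,0],0,-1],
    [[-3.2,7.4,0],-0.0234,-1],
    [[-3.2,7.4,0],-0.0234,-1],
    [[-3.2,7.4,0],-0.0234,-1],
    [[-3.2,7.4,0],-0.0234,-1],
    [[-3.2,7.4,0],-0.0234,-1],
    [[-3.2,7.4,0],-0.0234,-1],
    [[-3.2,7.4,0],-0.0234,-1],
    [[-3.2,7.4,0],-0.0234,-1],
    [[-3.2,7.4,0],-0.0234,-1],
    [[-3.2,7.4,0],-0.0234,-1],
    [[-3.2,7.4,0],-0.0234,-1],
    [[-3.2,7.4,0],-0.0234,-1],
    [[0,0,0],0,-1],
  ],
)

```text
clock: 5.3
position: [0.5872, 0.0533, 0.0221]
tool_rot: [-3.141, -0.001, 1.594]
force: [0.3, -0.1, -0.7]
grip_width: 0.0851
finger_force: 0.0
```

```bash
python3 -c "
from h import *
f=get('top');g=get('scene')
c=np.zeros((600,800,3),np.uint8)
c[:300,:720]=cv2.resize(f['image'][110:210,120:360],None,fx=3,fy=3,interpolation=3)
c[300:,:720]=cv2.resize(g['image'][160:260,220:460],None,fx=3,fy=3,interpolation=3)
cv2.imwrite('pics/p5.png',c[:,:,::-1])
"
```

```text
(no output)
```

View pics/p5.png

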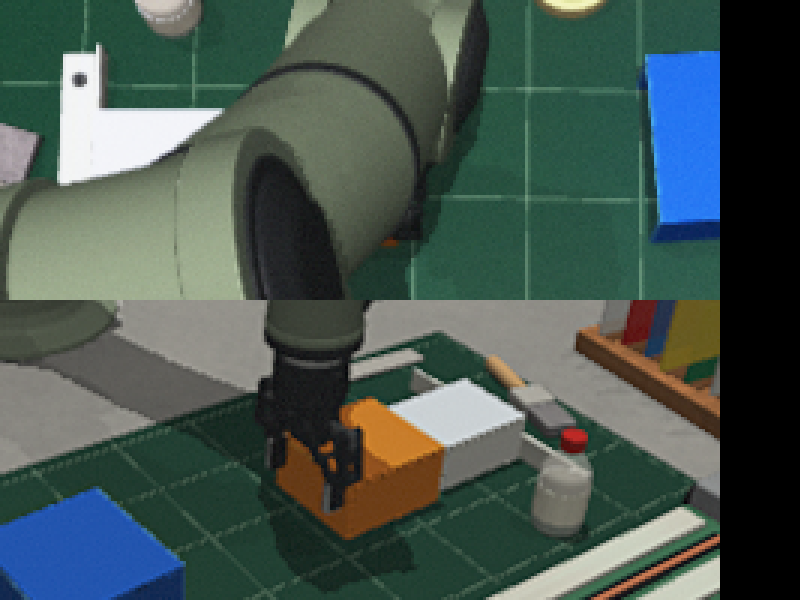

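The amber hood looks squared behind the white one. I'll back off for an unobstructed top-view measurement before inserting it.

Call:
arm_command(
  commands=[
    [[0,-12,0],0,-1],
    [[0,-12,30],0,-1],
    [[0,-20,40],0,-1],
    [[0,-30,40],0,-1],
    [[0,-40,0],0,-1],
    [[0,-40,0],0,-1],
    [[0,-40,0],0,-1],
    [[0,-40,0],0,-1],
    [[0,-40,0],0,-1],
    [[0,0,0],0,-1],
  ],
)

```text
clock: 6.4
position: [0.5858, -0.2302, 0.1326]
tool_rot: [-3.141, 0.003, 1.586]
force: [0.4, -0.4, -0.0]
grip_width: 0.0853
finger_force: 0.0
```

```bash
cat >> h.py <<'E'
def rects(f):
    h,s,v=cv2.split(cv2.cvtColor(f['image'],cv2.COLOR_RGB2HSV))
    for n,m,z in(('amber',(h>10)&(h<25)&(s>180)&(v>200),.07),('blue',(h>100)&(h<125)&(s>150)&(v>185),.082)):
        for cn in cv2.findContours(m.astype(np.uint8),0,1)[0]:
            if cv2.contourArea(cn)<500: continue
            P=np.array([ray(f,u,v,z)[:2] for u,v in cn[:,0]],np.float32)*1000
            r=cv2.minAreaRect(P);print(n,np.round(r[0],1),np.round(r[1],1),round(r[2],1),'corners',cv2.boxPoints(r).round().tolist())
E
python3 -c "
from h import *
f=get('top','top6.png');rects(f)
im=f['image']
for r in (150,165): print(r,im[r,180:270].astype(int).mean(1).round().astype(int).tolist())
"
```

```text
amber [ 198.  -297.3] [118.5 125.2] 23.2 corners [[119.0, -263.0], [168.0, -378.0], [277.0, -332.0], [228.0, -216.0]]
amber [583.5 128.9] [117.4 123.7] 0.8 corners [[524.0, 190.0], [526.0, 66.0], [643.0, 68.0], [641.0, 192.0]]
150 [242, 242, 242, 242, 242, 241, 242, 242, 241, 241, 241, 241, 242, 242, 242, 241, 241, 231, 164, 97, 53, 116, 146, 145, 148, 147, 146, 145, 149, 146, 147, 146, 147, 148, 146, 146, 147, 147, 147, 152, 146, 147, 149, 149, 145, 146, 147, 146, 144, 146, 146, 148, 148, 146, 145, 147, 144, 146, 146, 144, 148, 145, 148, 147, 148, 145, 147, 145, 147, 147, 150, 97, 56, 59, 62, 60, 58, 65, 109, 77, 63, 62, 62, 61, 66, 65, 62, 64, 67, 62]
165 [241, 242, 242, 242, 242, 242, 241, 242, 241, 241, 241, 242, 242, 241, 242, 241, 241, 173, 101, 94, 80, 141, 148, 150, 148, 147, 148, 148, 148, 150, 148, 150, 148, 146, 145, 149, 149, 146, 148, 147, 147, 148, 148, 148, 148, 148, 148, 144, 147, 148, 148, 148, 147, 148, 146, 147, 146, 148, 148, 146, 147, 146, 150, 147, 147, 147, 149, 148, 148, 146, 136, 93, 98, 101, 104, 104, 105, 104, 98, 99, 100, 95, 100, 97, 93, 92, 93, 91, 89, 88]
```

Amber is now at (583.5,129), yaw 0.8°, lined up with the white hood's axis at x ≈ 585 there. I'll insert it.

Call:
arm_command(
  commands=[
    [[0,40,0],0,-1],
    [[0,40,0],0,-1],
    [[0,40,0],0,-1],
    [[0,40,0],0,-1],
    [[0,40,0],0,-1],
    [[0,30,-30],0,-1],
    [[0,22,-40],0.005,-1],
    [[0,8,-40],0,-1],
    [[0,8,0],0,-1],
    [[-0.2,8,0],0,-1],
    [[-0.2,8,0],0,-1],
    [[-0.2,8,0],0,-1],
    [[-0.2,8,0],0,-1],
    [[-0.2,8,0],0,-1],
    [[-0.2,8,0],0,-1],
    [[-0.2,8,0],0,-1],
    [[-0.2,8,0],0,-1],
    [[-0.2,8,0],0,-1],
    [[-0.2,8,0],0,-1],
    [[0,0,0],0,-1],
  ],
)

```text
clock: 8.45
position: [0.5855, 0.1275, 0.0221]
tool_rot: [-3.141, -0.001, 1.601]
force: [-0.1, -0.9, 0.1]
grip_width: 0.0854
finger_force: 0.0
```

Call:
arm_command(
  commands=[
    [[-0.1,6,0],-0.003,-1],
    [[-0.1,6,0],-0.003,-1],
    [[-0.1,6,0],-0.003,-1],
    [[-0.1,6,0],0,-1],
    [[-0.1,6,0],0,-1],
    [[-0.1,6,0],0,-1],
    [[-0.1,6,0],0,-1],
    [[-0.1,4,0],0,-1],
    [[-0.1,4,0],0,-1],
    [[0,3,0],0,-1],
    [[0,2,0],0,-1],
    [[0,0,0],0,-1],
  ],
)

```text
clock: 9.65
position: [0.5849, 0.1811, 0.0223]
tool_rot: [3.141, -0.0, 1.59]
force: [0.3, 0.1, -1.2]
grip_width: 0.0852
finger_force: 0.0
```

Call:
arm_command(
  commands=[
    [[0,1,0],0,-1],
    [[0,1,0],0,-1],
    [[0,1,0],0,-1],
    [[0,1,0],0,-1],
    [[0,0,0],0,-1],
  ],
)

```text
clock: 10.15
position: [0.5849, 0.1848, 0.0223]
tool_rot: [3.142, -0.0, 1.59]
force: [0.5, -1.7, 0.4]
grip_width: 0.0853
finger_force: 0.5
```

Call:
arm_command(
  commands=[
    [[0,1,0],0,-1],
    [[0,1,0],0,-1],
    [[0,0,0],0,-1],
  ],
)

```text
clock: 10.45
position: [0.5849, 0.1869, 0.0223]
tool_rot: [3.141, -0.0, 1.59]
force: [0.4, -0.4, 0.6]
grip_width: 0.0855
finger_force: 0.8
```

Call:
arm_command(
  commands=[
    [[0,1,0],0,-1],
    [[0,1,0],0,-1],
    [[0,0,0],0,-1],
  ],
)

```text
clock: 10.75
position: [0.5849, 0.1887, 0.0223]
tool_rot: [3.142, 0.0, 1.59]
force: [0.5, -3.9, 1.2]
grip_width: 0.0853
finger_force: 1.7
```

Call:
arm_command(
  commands=[
    [[0,1,0],0,-1],
    [[0,0,0],0,-1],
  ],
)

```text
clock: 10.95
position: [0.585, 0.1886, 0.0223]
tool_rot: [-3.142, 0.001, 1.59]
force: [0.5, -9.5, 2.4]
grip_width: 0.0853
finger_force: 4.2
```

Call:
arm_command(
  commands=[
    [[0,1,0],0,-1],
    [[0,1,0],0,-1],
    [[0,0,0],0,-1],
  ],
)

```text
clock: 11.25
position: [0.585, 0.1887, 0.0223]
tool_rot: [-3.141, 0.003, 1.589]
force: [0.8, -18.1, 5.7]
grip_width: 0.0857
finger_force: 9.1
```

Amber is home: force rises against the stop at a standstill. Next I'll back off, lift, and move behind the blue hood.

Call:
arm_command(
  commands=[
    [[0,-14,0],0,-1],
    [[0,-20,20],0,-1],
    [[0,-28,40],0,-1],
    [[0,-30,45],0,-1],
    [[2.6,-34,10],0.005,-1],
    [[2.6,-34,0],0.005,-1],
    [[2.6,-34,0],0.005,-1],
    [[2.6,-34,0],0.005,-1],
    [[2.6,-34,0],0.005,-1],
    [[2.6,-34,0],0.005,-1],
    [[2.6,-34,0],0.005,-1],
    [[2.6,-34,0],0.005,-1],
    [[2.6,-34,0],0.005,-1],
    [[2.6,-34,0],0.005,-1],
    [[2.6,-34,0],0.005,-1],
    [[2.6,-34,0],0.005,-1],
    [[0,0,0],0,-1],
  ],
)

```text
clock: 12.95
position: [0.6147, -0.3114, 0.1338]
tool_rot: [-3.141, 0.002, 1.645]
force: [-0.3, -0.5, -0.4]
grip_width: 0.0852
finger_force: 0.0
```

```bash
python3 -c "
from h import *
f=get('top','top7.png');rects(f)
print('can',(ray(f,462,205,0)[:2]*1000).round())
im=f['image']
for r in (150,165): print(r,im[r,140:200].astype(int).mean(1).round().astype(int).tolist())
"
```

```text
amber [ 198.1 -297.3] [118.4 125.2] 23.1 corners [[119.0, -263.0], [168.0, -378.0], [277.0, -332.0], [228.0, -216.0]]
amber [581.7 262.1] [117.4 124.6] 0.8 corners [[522.0, 324.0], [524.0, 199.0], [641.0, 201.0], [640.0, 325.0]]
can [ 497. -490.]
150 [232, 243, 242, 243, 242, 243, 243, 244, 229, 173, 147, 144, 147, 148, 146, 145, 146, 147, 147, 145, 149, 144, 146, 145, 144, 144, 147, 146, 144, 148, 148, 147, 147, 147, 148, 148, 148, 147, 149, 145, 147, 147, 147, 147, 148, 146, 148, 147, 148, 146, 145, 145, 148, 148, 149, 147, 146, 152, 107, 59]
165 [236, 242, 242, 243, 242, 242, 243, 242, 189, 148, 146, 142, 145, 145, 142, 148, 148, 147, 146, 147, 148, 147, 148, 145, 147, 148, 149, 146, 145, 146, 150, 147, 148, 146, 148, 147, 146, 146, 148, 150, 151, 148, 148, 148, 149, 149, 147, 148, 148, 152, 150, 147, 148, 147, 148, 151, 149, 150, 95, 57]
```

View pics/top7.png

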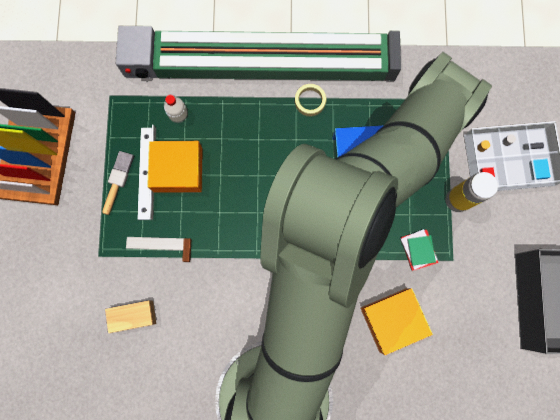

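Amber sits home at (581.7,262.1), px (175,166), and the bottle, brush and square are undisturbed. Next I'll descend behind blue and push.

Call:
arm_command(
  commands=[
    [[0,0,-25],0,-1],
    [[0,0,-25],0,-1],
    [[0,0,-25],0,-1],
    [[0,0,-20],0,-1],
    [[0,0,-14],0,-1],
    [[0,6,0],0,-1],
    [[0,6,0],0,-1],
    [[-0.8,8,0],0,-1],
    [[-0.8,10,0],0,-1],
    [[-0.8,10,0],0,-1],
    [[-0.8,10,0],0,-1],
    [[-0.8,10,0],0,-1],
    [[-0.8,10,0],0,-1],
    [[-0.8,10,0],0,-1],
    [[-0.8,10,0],0,-1],
    [[-0.8,10,0],0,-1],
    [[-0.8,10,0],0,-1],
    [[-0.8,10,0],0,-1],
    [[-0.8,10,0],0,-1],
    [[-0.8,10,0],0,-1],
  ],
)

```text
clock: 15.0
position: [0.6056, -0.1652, 0.0249]
tool_rot: [-3.142, -0.0, 1.65]
force: [0.3, -3.8, 2.5]
grip_width: 0.0854
finger_force: 0.0
```

Call:
arm_command(
  commands=[
    [[-0.9,10,0],0,-1],
    [[-0.9,10,0],0,-1],
    [[-0.9,10,0],0,-1],
    [[-0.9,10,0],0,-1],
    [[-0.9,10,0],0,-1],
    [[-0.9,10,0],0,-1],
    [[-0.9,10,0],-0.005,-1],
    [[-1,10,0],-0.005,-1],
    [[-1,10,0],-0.005,-1],
    [[-1,10,0],-0.005,-1],
    [[-1,10,0],-0.005,-1],
    [[-1,10,0],-0.005,-1],
    [[-1,10,0],-0.005,-1],
    [[-1,10,0],-0.005,-1],
    [[-1,10,0],-0.005,-1],
    [[-1,10,0],-0.005,-1],
    [[-1,10,0],-0.005,-1],
    [[-1,8,0],-0.005,-1],
    [[-1,3,0],0,-1],
    [[0,0,0],0,-1],
  ],
)

```text
clock: 17.0
position: [0.5872, 0.0158, 0.0248]
tool_rot: [-3.141, -0.0, 1.591]
force: [0.5, 0.1, -0.4]
grip_width: 0.0857
finger_force: 0.0
```

Call:
arm_command(
  commands=[
    [[0,-14,0],0,-1],
    [[0,-20,20],0,-1],
    [[0,-20,45],0,-1],
    [[0,-40,25],0,-1],
    [[0,-40,0],0,-1],
    [[0,-40,0],0,-1],
    [[0,-40,0],0,-1],
    [[0,-40,0],0,-1],
    [[0,0,0],0,-1],
  ],
)

```text
clock: 17.9
position: [0.5852, -0.247, 0.1153]
tool_rot: [-3.141, 0.003, 1.582]
force: [-0.8, 0.4, 0.7]
grip_width: 0.0858
finger_force: 0.0
```

```bash
python3 -c "
from h import *
f=get('top','top8.png');rects(f)"
```

```text
amber [ 198.  -297.3] [118.5 125.2] 23.3 corners [[119.0, -263.0], [168.0, -378.0], [277.0, -331.0], [228.0, -216.0]]
amber [581.7 262.1] [117.4 124.6] 0.8 corners [[522.0, 324.0], [524.0, 199.0], [641.0, 201.0], [640.0, 325.0]]
blue [584.9  96.9] [144.9 130.9] 0.8 corners [[512.0, 161.0], [513.0, 30.0], [658.0, 32.0], [656.0, 163.0]]
```

Blue is at (584.9,96.9), yaw 0.8°, on the axis. I'll insert it.

Call:
arm_command(
  commands=[
    [[0,40,0],0,-1],
    [[0,40,0],0,-1],
    [[0,40,0],0,-1],
    [[0,40,0],0,-1],
    [[0,40,-25],0,-1],
    [[0,20,-45],0.006,-1],
    [[0,20,-20],0,-1],
    [[0,6,0],0,-1],
    [[0,6,0],0,-1],
    [[-0.2,9,0],0,-1],
    [[-0.2,9,0],0,-1],
    [[-0.2,9,0],0,-1],
    [[-0.2,9,0],0,-1],
    [[-0.2,9,0],0,-1],
    [[-0.2,9,0],0,-1],
    [[-0.2,9,0],0,-1],
    [[-0.2,9,0],0,-1],
    [[-0.2,9,0],0,-1],
    [[-0.2,9,0],0,-1],
    [[0,0,0],0,-1],
  ],
)

```text
clock: 19.95
position: [0.5862, 0.1041, 0.0262]
tool_rot: [3.14, -0.001, 1.596]
force: [0.4, 2.3, 7.2]
grip_width: 0.0857
finger_force: 0.0
```

```bash
python3 -c "
from h import *
f=get('scene');o=bot.observe();print(o['force'],o['moment'],o['position'],o['finger_force'])
cv2.imwrite('pics/p9.png',cv2.resize(f['image'][140:280,240:440],None,fx=4,fy=4,interpolation=3)[:,:,::-1])"
```

```text
[0.3985883  2.83665058 7.85484783] [ 0.43395671  0.12390216 -0.03917053] [0.58619896 0.10406262 0.02615836] 0.0
```

View pics/p9.png

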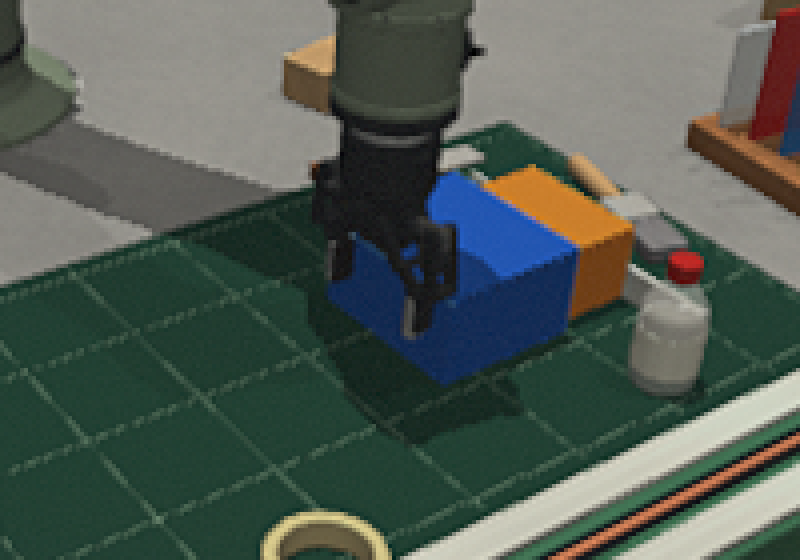

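Blue is advancing over amber, level, but a z force of about 8 N suggests the gripper is resting on blue's top edge. I'll back off slightly and raise it.

Call:
arm_command(
  commands=[
    [[0,-3,1],0,-1],
    [[0,0,3],0,-1],
    [[0,0,3],0,-1],
    [[0,0,0],0,-1],
  ],
)

```text
clock: 20.4
position: [0.5856, 0.1001, 0.0325]
tool_rot: [3.141, -0.0, 1.596]
force: [-0.3, -0.0, -0.1]
grip_width: 0.086
finger_force: 0.0
```

Call:
arm_command(
  commands=[
    [[-0.1,6,0],0,-1],
    [[-0.1,6,0],0,-1],
    [[-0.1,6,0],0,-1],
    [[-0.1,6,0],0,-1],
    [[-0.1,6,0],-0.002,-1],
    [[-0.1,6,0],-0.002,-1],
    [[-0.1,6,0],-0.002,-1],
    [[-0.1,6,0],0,-1],
    [[-0.1,6,0],0,-1],
    [[-0.1,6,0],0,-1],
    [[-0.1,4,0],0,-1],
    [[0,3,0],0,-1],
    [[0,2,0],0,-1],
    [[0,0,0],0,-1],
  ],
)

```text
clock: 21.8
position: [0.5842, 0.1695, 0.0318]
tool_rot: [-3.141, -0.0, 1.59]
force: [-0.3, 0.1, 0.8]
grip_width: 0.0853
finger_force: 0.1
```

Call:
arm_command(
  commands=[
    [[0,2,0],0,-1],
    [[0,2,0],0,-1],
    [[0,2,0],0,-1],
    [[0,1,0],0,-1],
    [[0,1,0],0,-1],
    [[0,0,0],0,-1],
  ],
)

```text
clock: 22.4
position: [0.5842, 0.1773, 0.0318]
tool_rot: [-3.142, -0.0, 1.59]
force: [0.7, -0.8, -0.1]
grip_width: 0.0854
finger_force: 0.0
```

Call:
arm_command(
  commands=[
    [[0,1,0],0,-1],
    [[0,1,0],0,-1],
    [[0,1,0],0,-1],
    [[0,0,0],0,-1],
  ],
)

```text
clock: 22.8
position: [0.5843, 0.1802, 0.0319]
tool_rot: [3.142, -0.0, 1.59]
force: [-0.7, -0.8, -0.1]
grip_width: 0.0855
finger_force: 0.2
```

Call:
arm_command(
  commands=[
    [[0,1,0],0,-1],
    [[0,1,0],0,-1],
    [[0,0,0],0,-1],
  ],
)

```text
clock: 23.1
position: [0.5843, 0.1822, 0.0319]
tool_rot: [3.142, -0.0, 1.59]
force: [0.3, 0.3, -0.5]
grip_width: 0.0858
finger_force: 0.4
```

Call:
arm_command(
  commands=[
    [[0,1,0],0,-1],
    [[0,1,0],0,-1],
    [[0,0,0],0,-1],
  ],
)

```text
clock: 23.4
position: [0.5844, 0.1827, 0.032]
tool_rot: [3.142, 0.002, 1.59]
force: [-0.1, -8.4, 1.6]
grip_width: 0.0853
finger_force: 4.3
```

Contact came exactly where predicted (182.7). I'll press it home, back off, and look.

Call:
arm_command(
  commands=[
    [[0,1,0],0,-1],
    [[0,0.5,0],0,-1],
    [[0,0,0],0,-1],
  ],
)

```text
clock: 23.7
position: [0.5843, 0.1827, 0.032]
tool_rot: [-3.141, 0.003, 1.589]
force: [-0.5, -16.2, 4.0]
grip_width: 0.0855
finger_force: 8.0
```

Call:
arm_command(
  commands=[
    [[0,-14,0],0,-1],
    [[0,-20,0],0,-1],
    [[0,-20,30],0,-1],
    [[0,-30,40],0,-1],
    [[0,-40,30],0,-1],
    [[0,-40,0],0,-1],
    [[0,-40,0],0,-1],
    [[0,-40,0],0,-1],
    [[0,-40,0],0,-1],
    [[0,-40,0],0,-1],
    [[0,0,0],0,-1],
  ],
)

```text
clock: 24.8
position: [0.5833, -0.145, 0.1324]
tool_rot: [3.141, 0.002, 1.583]
force: [-0.3, 0.7, 0.4]
grip_width: 0.0854
finger_force: 0.0
```

```bash
python3 -c "
from h import *
f=get('top');g=get('scene');rects(f)
c=np.zeros((600,800,3),np.uint8)
c[:300,:720]=cv2.resize(f['image'][110:210,100:340],None,fx=3,fy=3,interpolation=3)
c[300:,:720]=cv2.resize(g['image'][160:260,260:500],None,fx=3,fy=3,interpolation=3)
cv2.imwrite('pics/p10.png',c[:,:,::-1])"
```

```text
amber [ 198.2 -297.1] [118.7 125.1] 23.2 corners [[119.0, -263.0], [168.0, -378.0], [277.0, -331.0], [228.0, -216.0]]
blue [582.5 258.6] [144.8 131.7] 1.5 corners [[508.0, 323.0], [512.0, 191.0], [657.0, 195.0], [653.0, 326.0]]
```

View pics/p10.png

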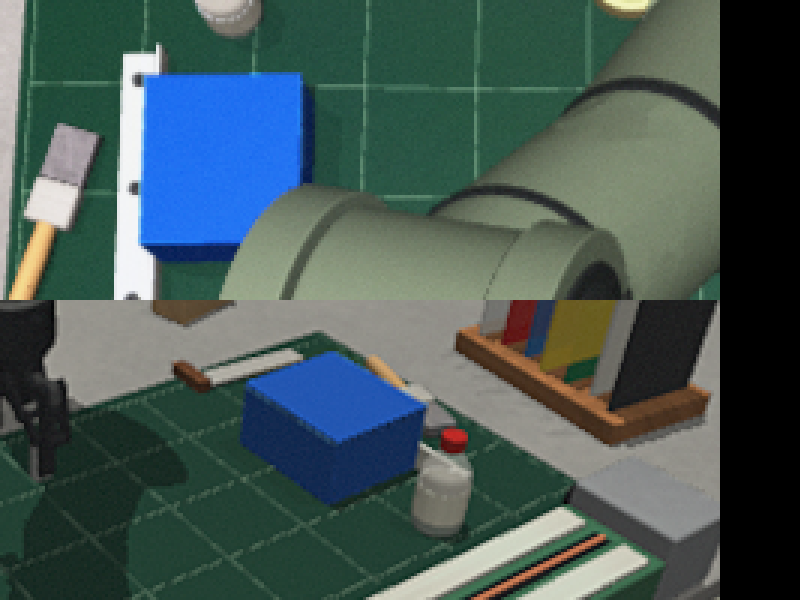

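Blue covers the nest flat and square against the stop: centre (582.5,258.6), yaw about 1.2–1.5°, matching the expected 258.5. The rest of the bench is undisturbed, so I'll hand it in.

```bash
python3 -c "
from workcell import ticket
print(ticket.job_done())"
```

```text
the job is handed in; nothing more can be done
None
```

I slid the amber hood over the white one and the blue over the amber, pushed both home against the stop by contact force, and handed in the job at about 25 s; the white hood was last seen before amber covered it, so its final contact with the stop isn't confirmed.

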